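Transfer turned finials to the oiling rack in reverse order

TASK

Move the four turned wooden pieces from the flat pads of the plywood board into the cups of the oiling rack, in reverse order: the piece at the left end of the board, as seen from the robot, goes into the cup at the right end of the rack, the second from the left into the second from the right, and so on. Leave each piece upright with its foot fully down in its cup; do not knock any piece over, and leave the amber jar where it stands.

Things in the scene. Friction and masses are not known exactly. Their poses are not given: they have to be found in the camera images.
- ball_center (a point): bare-wood ball finial, 76 mm high: a ball 46 mm across, widest 38 mm up, with a small button tip on top; 55 g. It stands on a tapered foot: flat underside 28 mm across, widening to 42 mm at 10 mm up. Point: its centre, on its upright (z) axis half-way up (38 mm above its underside).
- post_center (a point): bare-wood straight round post, 76 mm high, 30 mm across from 18 mm up to its flat top; 55 g. It stands on a tapered foot: flat underside 28 mm across, widening to 42 mm at 10 mm up. Point: its centre, on its upright (z) axis half-way up (38 mm above its underside).
- rod_center (a point): bare-wood slender round rod, 80 mm high, the tallest, 20 mm across from 19 mm up to its top; 40 g. It stands on a tapered foot: flat underside 28 mm across, widening to 42 mm at 10 mm up. Point: its centre, on its upright (z) axis half-way up (40 mm above its underside).
- drum_center (a point): bare-wood thick round drum, 72 mm high, 50 mm across from 21 mm up to its flat top; 90 g. It stands on a tapered foot: flat underside 28 mm across, widening to 42 mm at 10 mm up. Point: its centre, on its upright (z) axis half-way up (36 mm above its underside).
- rack: fixed rack, nearer or farther than the board: plank 85 x 330 x 18 mm with four alike brown cups in a row. Origin: centre of the underside, on the table; y along the row to the robot's left (within 9 deg). Cup axes at x 0, y +117, +39, -39, -117 mm. Cup 62 mm across, rim 35 mm and flat inner floor 23 mm above the table; mouth 48 mm, a cone narrowing to 31 mm at the floor, so a foot centres itself.
- jar: amber jar with a steel lid, 68 mm across, 85 mm high, loose, beside the work; to be left alone. Origin: centre of its underside.
- pad_ball: brown disc pad 52 mm across, 8 mm thick, fixed on the board: the one under the ball at the start. Origin: centre of its underside, 18 mm above the table (its top is at 26 mm). The four pads, all alike, lie in a straight row 78 mm apart on a plywood board 85 x 330 mm; y runs along the row to the robot's left (within 9 deg).
- pad_post: brown disc pad 52 mm across, 8 mm thick, fixed on the board: the one under the post at the start. Origin: centre of its underside, 18 mm above the table (its top is at 26 mm). The four pads, all alike, lie in a straight row 78 mm apart on a plywood board 85 x 330 mm; y runs along the row to the robot's left (within 9 deg).
- pad_rod: brown disc pad 52 mm across, 8 mm thick, fixed on the board: the one under the rod at the start. Origin: centre of its underside, 18 mm above the table (its top is at 26 mm). The four pads, all alike, lie in a straight row 78 mm apart on a plywood board 85 x 330 mm; y runs along the row to the robot's left (within 9 deg).
- pad_drum: brown disc pad 52 mm across, 8 mm thick, fixed on the board: the one under the drum at the start. Origin: centre of its underside, 18 mm above the table (its top is at 26 mm). The four pads, all alike, lie in a straight row 78 mm apart on a plywood board 85 x 330 mm; y runs along the row to the robot's left (within 9 deg).
There are look-alikes about, which are no part of the job. Leave any pink or red look-alike of the part that bears drum_center alone.

How it is judged:
At the end, for the whole second after the job is handed in: Each piece is in the cup mirroring its starting pad (1st from left to 4th, 2nd to 3rd, 3rd to 2nd, 4th to 1st): centre within 8 mm of the cup axis in the rack's x and y, within 4 mm of seated height, tilt under 0.12 rad, at rest (under 0.02 m/s); jar within 30 mm of its start (((y of pad_ball in the frame of pad_post above 0 m and y of pad_ball in the frame of pad_rod above 0 m and y of pad_ball in the frame of pad_drum above 0 m and y of ball_center in the frame of rack between -0.125 and -0.109 m) or (y of pad_ball in the frame of pad_post below 0 m and y of pad_ball in the frame of pad_rod above 0 m and y of pad_ball in the frame of pad_drum above 0 m and y of ball_center in the frame of rack between -0.047 and -0.031 m) or (y of pad_ball in the frame of pad_post above 0 m and y of pad_ball in the frame of pad_rod below 0 m and y of pad_ball in the frame of pad_drum above 0 m and y of ball_center in the frame of rack between -0.047 and -0.031 m) or (y of pad_ball in the frame of pad_post above 0 m and y of pad_ball in the frame of pad_rod above 0 m and y of pad_ball in the frame of pad_drum below 0 m and y of ball_center in the frame of rack between -0.047 and -0.031 m) or (y of pad_ball in the frame of pad_post below 0 m and y of pad_ball in the frame of pad_rod below 0 m and y of pad_ball in the frame of pad_drum above 0 m and y of ball_center in the frame of rack between 0.031 and 0.047 m) or (y of pad_ball in the frame of pad_post below 0 m and y of pad_ball in the frame of pad_rod above 0 m and y of pad_ball in the frame of pad_drum below 0 m and y of ball_center in the frame of rack between 0.031 and 0.047 m) or (y of pad_ball in the frame of pad_post above 0 m and y of pad_ball in the frame of pad_rod below 0 m and y of pad_ball in the frame of pad_drum below 0 m and y of ball_center in the frame of rack between 0.031 and 0.047 m) or (y of pad_ball in the frame of pad_post below 0 m and y of pad_ball in the frame of pad_rod below 0 m and y of pad_ball in the frame of pad_drum below 0 m and y of ball_center in the frame of rack between 0.109 and 0.125 m)) and x of ball_center in the frame of rack between -0.008 and 0.008 m and z of ball_center in the frame of rack between 0.057 and 0.065 m and angle between each of ball_center, post_center, rod_center, drum_center's own z axis and vertical below 0.12 rad and linear speed of each of ball, post, rod, drum below 0.02 m/s and ((y of pad_post in the frame of pad_ball above 0 m and y of pad_post in the frame of pad_rod above 0 m and y of pad_post in the frame of pad_drum above 0 m and y of post_center in the frame of rack between -0.125 and -0.109 m) or (y of pad_post in the frame of pad_ball below 0 m and y of pad_post in the frame of pad_rod above 0 m and y of pad_post in the frame of pad_drum above 0 m and y of post_center in the frame of rack between -0.047 and -0.031 m) or (y of pad_post in the frame of pad_ball above 0 m and y of pad_post in the frame of pad_rod below 0 m and y of pad_post in the frame of pad_drum above 0 m and y of post_center in the frame of rack between -0.047 and -0.031 m) or (y of pad_post in the frame of pad_ball above 0 m and y of pad_post in the frame of pad_rod above 0 m and y of pad_post in the frame of pad_drum below 0 m and y of post_center in the frame of rack between -0.047 and -0.031 m) or (y of pad_post in the frame of pad_ball below 0 m and y of pad_post in the frame of pad_rod below 0 m and y of pad_post in the frame of pad_drum above 0 m and y of post_center in the frame of rack between 0.031 and 0.047 m) or (y of pad_post in the frame of pad_ball below 0 m and y of pad_post in the frame of pad_rod above 0 m and y of pad_post in the frame of pad_drum below 0 m and y of post_center in the frame of rack between 0.031 and 0.047 m) or (y of pad_post in the frame of pad_ball above 0 m and y of pad_post in the frame of pad_rod below 0 m and y of pad_post in the frame of pad_drum below 0 m and y of post_center in the frame of rack between 0.031 and 0.047 m) or (y of pad_post in the frame of pad_ball below 0 m and y of pad_post in the frame of pad_rod below 0 m and y of pad_post in the frame of pad_drum below 0 m and y of post_center in the frame of rack between 0.109 and 0.125 m)) and x of post_center in the frame of rack between -0.008 and 0.008 m and z of post_center in the frame of rack between 0.057 and 0.065 m and ((y of pad_rod in the frame of pad_ball above 0 m and y of pad_rod in the frame of pad_post above 0 m and y of pad_rod in the frame of pad_drum above 0 m and y of rod_center in the frame of rack between -0.125 and -0.109 m) or (y of pad_rod in the frame of pad_ball below 0 m and y of pad_rod in the frame of pad_post above 0 m and y of pad_rod in the frame of pad_drum above 0 m and y of rod_center in the frame of rack between -0.047 and -0.031 m) or (y of pad_rod in the frame of pad_ball above 0 m and y of pad_rod in the frame of pad_post below 0 m and y of pad_rod in the frame of pad_drum above 0 m and y of rod_center in the frame of rack between -0.047 and -0.031 m) or (y of pad_rod in the frame of pad_ball above 0 m and y of pad_rod in the frame of pad_post above 0 m and y of pad_rod in the frame of pad_drum below 0 m and y of rod_center in the frame of rack between -0.047 and -0.031 m) or (y of pad_rod in the frame of pad_ball below 0 m and y of pad_rod in the frame of pad_post below 0 m and y of pad_rod in the frame of pad_drum above 0 m and y of rod_center in the frame of rack between 0.031 and 0.047 m) or (y of pad_rod in the frame of pad_ball below 0 m and y of pad_rod in the frame of pad_post above 0 m and y of pad_rod in the frame of pad_drum below 0 m and y of rod_center in the frame of rack between 0.031 and 0.047 m) or (y of pad_rod in the frame of pad_ball above 0 m and y of pad_rod in the frame of pad_post below 0 m and y of pad_rod in the frame of pad_drum below 0 m and y of rod_center in the frame of rack between 0.031 and 0.047 m) or (y of pad_rod in the frame of pad_ball below 0 m and y of pad_rod in the frame of pad_post below 0 m and y of pad_rod in the frame of pad_drum below 0 m and y of rod_center in the frame of rack between 0.109 and 0.125 m)) and x of rod_center in the frame of rack between -0.008 and 0.008 m and z of rod_center in the frame of rack between 0.059 and 0.067 m and ((y of pad_drum in the frame of pad_ball above 0 m and y of pad_drum in the frame of pad_post above 0 m and y of pad_drum in the frame of pad_rod above 0 m and y of drum_center in the frame of rack between -0.125 and -0.109 m) or (y of pad_drum in the frame of pad_ball below 0 m and y of pad_drum in the frame of pad_post above 0 m and y of pad_drum in the frame of pad_rod above 0 m and y of drum_center in the frame of rack between -0.047 and -0.031 m) or (y of pad_drum in the frame of pad_ball above 0 m and y of pad_drum in the frame of pad_post below 0 m and y of pad_drum in the frame of pad_rod above 0 m and y of drum_center in the frame of rack between -0.047 and -0.031 m) or (y of pad_drum in the frame of pad_ball above 0 m and y of pad_drum in the frame of pad_post above 0 m and y of pad_drum in the frame of pad_rod below 0 m and y of drum_center in the frame of rack between -0.047 and -0.031 m) or (y of pad_drum in the frame of pad_ball below 0 m and y of pad_drum in the frame of pad_post below 0 m and y of pad_drum in the frame of pad_rod above 0 m and y of drum_center in the frame of rack between 0.031 and 0.047 m) or (y of pad_drum in the frame of pad_ball below 0 m and y of pad_drum in the frame of pad_post above 0 m and y of pad_drum in the frame of pad_rod below 0 m and y of drum_center in the frame of rack between 0.031 and 0.047 m) or (y of pad_drum in the frame of pad_ball above 0 m and y of pad_drum in the frame of pad_post below 0 m and y of pad_drum in the frame of pad_rod below 0 m and y of drum_center in the frame of rack between 0.031 and 0.047 m) or (y of pad_drum in the frame of pad_ball below 0 m and y of pad_drum in the frame of pad_post below 0 m and y of pad_drum in the frame of pad_rod below 0 m and y of drum_center in the frame of rack between 0.109 and 0.125 m)) and x of drum_center in the frame of rack between -0.008 and 0.008 m and z of drum_center in the frame of rack between 0.055 and 0.063 m and distance of jar from where it was at the start of the episode below 0.03 m); the robot touches nothing.
It fails at once if the ball is knocked over (tilted more than 0.8 rad) (angle between ball_center's own z axis and vertical above 0.8 rad).
It fails at once if the post is knocked over (tilted more than 0.8 rad) (angle between post_center's own z axis and vertical above 0.8 rad).
It fails at once if the rod is knocked over (tilted more than 0.8 rad) (angle between rod_center's own z axis and vertical above 0.8 rad).
It fails at once if the drum is knocked over (tilted more than 0.8 rad) (angle between drum_center's own z axis and vertical above 0.8 rad).
It fails at once if the jar is moved by more than 30 mm (distance of jar from where it was at the start of the episode above 0.03 m).
It also fails if it takes over 99 s, if anything falls off the work surface, if the arm or the gripper's body presses on something with over 40 N, if the wrist force passes 120 N, or if a joint passes its speed limit or range.

ROBOT

A 7-joint arm with a two-finger parallel gripper is mounted at the origin on the work surface. World frame = base frame: x ahead of the robot, y to its left, z up, the work surface at z = 0. Lengths are in m, angles in rad, forces in N, time in s.
With the tool pointing down it reaches from about 0.425 to 1.025 m from the base axis. Payload 9.4 kg.
Tool frame: the origin (TCP) lies at the very end of the fingers, on their centre line; the grasp point (between the pads) lies 19 mm behind it; z points along the fingers, y is the line along which they close (so a half turn about z gives the same grasp; the last joint's range is limited). The gripper opens to 93 mm and grips with 3 to 60 N. Pads are 15 mm wide; open, the fingers measure 128 mm over their backs; the gripper's body (75 mm by 188 mm) begins 65 mm behind the grasp point.
Start: joints at [-1.192, 0.599, -0.003, 1.599, 0.002, 0.943, -0.08], TCP at [0.319, 0.651, 0.219] pointing down, gripper open.
Joint ranges: [-2.57, 2.57], [-0.35, 1.97], [-1.29, 1.29], [0.11, 2.56], [-1.05, 4.19], [0.11, 1.86], [-2.63, 2.63]. Speed limits (rad/s): [2.22, 2.22, 3.01, 3.01, 3.14, 3.14, 3.14].

INTERFACE

Orientations are given as a unit quaternion [w, x, y, z].
In Python, from workcell import arm, eyes gives the robot as it stands. The module is installed in compiled form; this text tells all that it offers.
- The arm moves only by the tool play_rows, never from a script. Its argument "targets" is a list that holds one entry, the list of rows, each a list of 6 numbers: the shift along the tool's x, y, z each as a share of 0.05 m, from -1 to 1, then the turn, a rotation vector about the tool's x, y, z each as a share of pi rad, from -1 to 1. In form: [[[tx, ty, tz, ax, ay, az], ...]]. A call has 1 to 5 rows; each row shifts and turns the commanded pose from where the row before left it, along the tool's axes as they then stand; what a row does not reach is not made up. A row lasts 1/10 s, in which the tool goes at most 50 mm and 8.59 degrees, less where a joint would pass 70% of its speed; a pose out of reach is approached as far as the arm can. A call with a number of a shift or a turn outside -1 to 1 is refused whole. A call with a gripper value outside its range is refused whole. "grip" is the opening, from 0 (shut) to 1 (fully open), set as the call begins (left out, the last holds). The fingers move at their own pace and stop on an object; the grip force is fixed at half the most. Time passes only in rows, so rows that do not move let the fingers close. It gives the time, the measured TCP pose, the force, the opening and the grip force at its end, in the units of the state.
- arm.read_state(): the state, without advancing time (a new reading comes with each control period).
- eyes.grab_frame(name): name is "side" or "top" or "wrist"; returns the picture (384x512x3 uint8, red, green, blue); there is no depth.
- eyes.camera_info(name): a dict with "K" (3x3 intrinsics, pixels), "cam_to_world" (4x4, takes a point from camera to world coordinates); the wrist camera has in their place "mount" (4x4, takes a point from camera to tool coordinates, whose origin is the TCP and whose axes are the flange's). Camera axes: x right, y down, z forward; pixel columns grow to the right and rows downward; lengths in m; the calibration is good to about 2 mm. A picture is of the moment at which its call begins: read the wrist's pose just before it. camera_info takes no time and is no camera call.
- arm.hand_in(): hands the job in; it is judged then, once.
The state is a dict: "clock": time; "q": joint angles; "dq": joint speeds; "effort": joint torques, N m; "tcp_pos": TCP position; "tool_rot": TCP orientation; "contact_force": force on the tool from outside, world axes, zero at the start; "torque": the same for the moment, N m; "gripper_width": finger opening in m; "gripper_force": force on a finger pad.
Only numpy, scipy, OpenCV 4.12 (cv2) and the standard library are available. Lean on these libraries where they do the work, as an engineer would, in place of code of your own. Each camera call takes 0.05 s, during which the arm holds its last target. There are 200 camera calls.

## Working session

There is one attempt and no reset: what is moved stays moved. The work goes in short steps, Python scripts to look and compute and a tool call to move; the robot and the scene stay as the last step left them, time stands still between calls to the robot, and variables do not carry over. Pictures are saved under pics/ and viewed, at most 14 in all, crops included, and the job is handed in when it is done.

Besides the shell and the picture viewer there is one more tool, called after ">>>" as name(argument=value, ...), one argument or row to a line, values as JSON. play_rows: Moves the arm, as the interface text tells. Shift numbers are shares of 0.05 m and turn numbers shares of pi rad, none past 1 either way. Its arguments: {"type":"object","properties":{"targets":{"type":"array"},"grip":{"type":"number"}},"required":["targets"]}

```bash
mkdir -p pics
python3 - <<'E'
from workcell import arm, eyes
import cv2, numpy as np
np.set_printoptions(precision=4,suppress=True)
s=arm.read_state(); print(s['clock'],s['tcp_pos'],s['tool_rot'],s['gripper_width'])
for n in ('top','side'):
    cv2.imwrite(f'pics/{n}0.png',cv2.cvtColor(eyes.grab_frame(n),cv2.COLOR_RGB2BGR))
    i=eyes.camera_info(n);print(n,i['K'],i['cam_to_world'])
print(eyes.camera_info('wrist'))
E
```

```text
0.0 [0.3189 0.6505 0.2178] [-0.0001  0.2259  0.9742 -0.0008] 0.09308907066553158
top [[347.9618   0.     260.368 ]
 [  0.     347.9618 196.2366]
 [  0.       0.       1.    ]] [[-0.029  -0.9918  0.1242  0.5392]
 [-0.9996  0.0295  0.0022  0.133 ]
 [-0.0058 -0.1241 -0.9923  0.8123]
 [ 0.      0.      0.      1.    ]]
side [[360.6806   0.     252.5654]
 [  0.     360.6806 192.3297]
 [  0.       0.       1.    ]] [[-0.8588 -0.2843  0.4261  0.3123]
 [-0.5121  0.4946 -0.7022  0.6039]
 [-0.0111 -0.8213 -0.5704  0.4957]
 [ 0.      0.      0.      1.    ]]
{'K': array([[329.7549,   0.    , 257.1478],
       [  0.    , 329.7549, 198.2024],
       [  0.    ,   0.    ,   1.    ]]), 'mount': array([[ 0.0011, -0.9536, -0.3011,  0.0853],
       [ 1.    ,  0.0011,  0.0001, -0.0008],
       [ 0.0002, -0.3011,  0.9536, -0.1666],
       [ 0.    ,  0.    ,  0.    ,  1.    ]])}
```

View pics/top0.png

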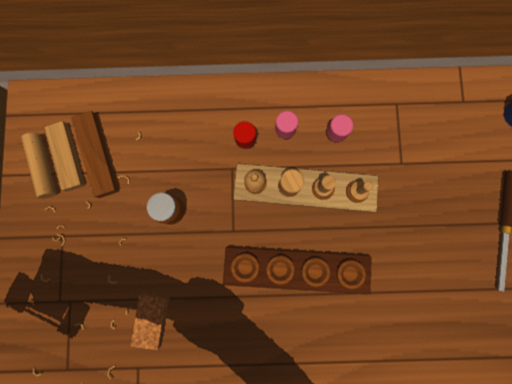

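View pics/side0.png

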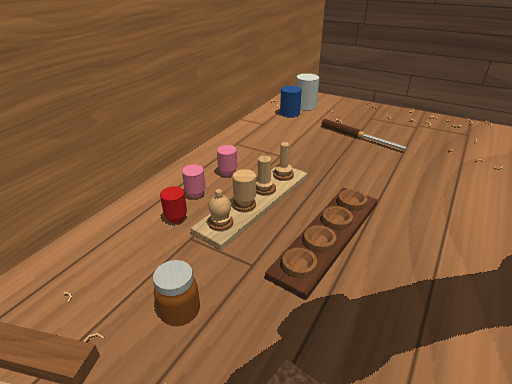

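The top view shows, from left: ball (255,180), drum (291,181), post (325,184) and rod (359,188). The cups are nearer the robot, at (245,268) through (351,274). The jar is at (162,207), and the pink and red decoys stand behind the board. I'll cast rays for coarse positions.

```bash
cat > h.py <<'E'
from workcell import arm, eyes
import cv2, numpy as np
from scipy.spatial.transform import Rotation as R
np.set_printoptions(precision=4,suppress=True)
def tool(s=None):
    s=s or arm.read_state(); w,x,y,z=s['tool_rot']; T=np.eye(4); T[:3,:3]=R.from_quat([x,y,z,w]).as_matrix(); T[:3,3]=s['tcp_pos']; return T
def cam(n,T=None):
    i=eyes.camera_info(n); return i['K'],(i['cam_to_world'] if n!='wrist' else T@i['mount'])
def cast(K,C,uv,z):
    uv=np.atleast_2d(uv).astype(float); d=np.c_[uv,np.ones(len(uv))]@np.linalg.inv(K).T@C[:3,:3].T
    return C[:3,3]+d*((z-C[2,3])/d[:,2])[:,None]
def proj(K,C,p):
    p=(np.atleast_2d(p)-C[:3,3])@C[:3,:3]; q=p@K.T; return q[:,:2]/q[:,2:]
def snap(n,f):
    T=tool(); im=cv2.cvtColor(eyes.grab_frame(n),cv2.COLOR_RGB2BGR); cv2.imwrite(f'pics/{f}.png',im); return im,*cam(n,T)
def delta(p,yaw=None):
    "rows units (0.05 m, pi) to go from the current pose to p; yaw = world heading of tool y"
    T=tool(); d=T[:3,:3].T@(np.array(p)-T[:3,3])/0.05; print('shift',d,'tool y heading',np.degrees(np.arctan2(T[1,1],T[0,1])))
E
python3 - <<'E'
from h import *
K,C=cam('top')
im=cv2.imread('pics/top0.png')
print('cups',cast(K,C,[(245,267),(280.5,269),(316,271),(351,273.5)],.035))
print('board corners',cast(K,C,[(236,165),(379,177),(377,211),(234,198)],.018))
print('rack corners',cast(K,C,[(226,246),(371,254),(370,293),(223,284)],.018))
print('drum top',cast(K,C,(291,181),.098),'jar',cast(K,C,(162,207),.085))
print(tool())
h=cv2.resize(im[140:310,200:400],None,fx=4,fy=3.5,interpolation=cv2.INTER_CUBIC);cv2.imwrite('pics/crop.png',h)
E
```

```text
cups [[ 0.4809  0.1729  0.035 ]
 [ 0.4744  0.0952  0.035 ]
 [ 0.4679  0.0176  0.035 ]
 [ 0.4603 -0.0586  0.035 ]]
board corners [[ 0.7135  0.1893  0.018 ]
 [ 0.6752 -0.1408  0.018 ]
 [ 0.5967 -0.1306  0.018 ]
 [ 0.6363  0.1954  0.018 ]]
rack corners [[ 0.5275  0.2157  0.018 ]
 [ 0.5003 -0.1103  0.018 ]
 [ 0.415  -0.1022  0.018 ]
 [ 0.4438  0.2238  0.018 ]]
drum top [[0.6586 0.0699 0.098 ]] jar [[0.6136 0.3419 0.085 ]]
[[-0.8979  0.4401 -0.0005  0.319 ]
 [ 0.4401  0.8979 -0.0013  0.6506]
 [-0.0001 -0.0014 -1.      0.2178]
 [ 0.      0.      0.      1.    ]]
```

View pics/crop.png

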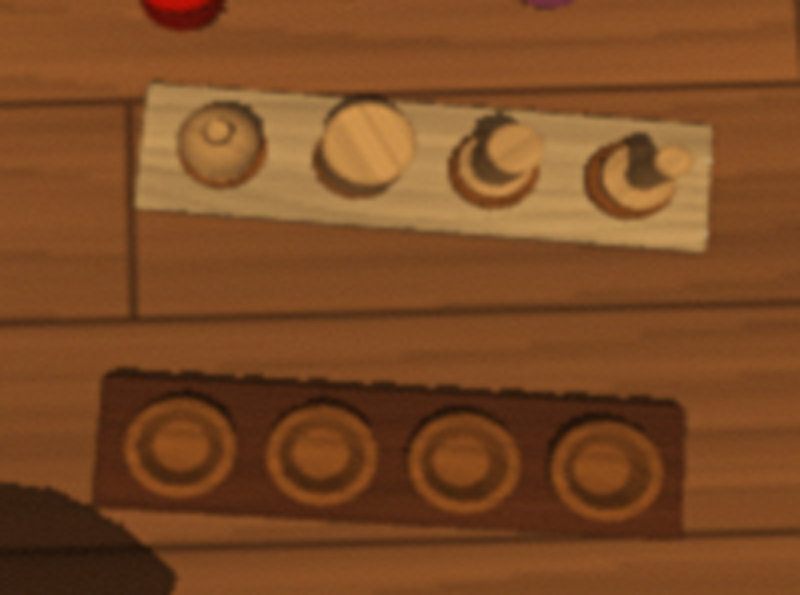

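The cup spacing comes out at 77–78 mm and the rack and board sizes match, so the coarse positions hold. Row yaws are about 5.1° for the rack and 6.7° for the board. I'll move to an overview pose and turn so the fingers close across the row.

>>> play_rows(
  targets=[
    [[-0.641, -0.578, -0.109, 0, 0, 0], [-0.641, -0.578, -0.109, 0, 0, 0], [-0.641, -0.578, -0.109, 0, 0, 0], [-0.641, -0.578, -0.109, 0, 0, 0], [-0.641, -0.578, -0.109, 0, 0, 0]],
  ],
)

```text
clock: 0.6
tcp_pos: [0.3997, 0.4489, 0.2458]
tool_rot: [-0.0, 0.226, 0.974, -0.0]
contact_force: [0.3, -0.2, -0.1]
gripper_width: 0.0928
gripper_force: 0.0
```

>>> play_rows(
  targets=[
    [[-0.641, -0.578, -0.109, 0, 0, 0], [-0.641, -0.578, -0.109, 0, 0, 0], [-0.641, -0.578, -0.109, 0, 0, 0], [-0.641, -0.578, -0.109, 0, 0, 0], [-0.641, -0.578, -0.109, 0, 0, 0]],
  ],
)

```text
clock: 1.1
tcp_pos: [0.48, 0.2486, 0.2732]
tool_rot: [-0.0, 0.226, 0.974, -0.0]
contact_force: [-0.2, 0.0, 0.2]
gripper_width: 0.0929
gripper_force: 0.0
```

>>> play_rows(
  targets=[
    [[-0.641, -0.578, -0.109, 0, 0, 0], [-0.641, -0.578, -0.109, 0, 0, 0], [-0.641, -0.578, -0.109, 0, 0, 0], [-0.641, -0.578, -0.109, 0, 0, 0], [-0.641, -0.578, -0.109, 0, 0, 0]],
  ],
)

```text
clock: 1.6
tcp_pos: [0.5602, 0.0484, 0.3005]
tool_rot: [-0.0, 0.226, 0.974, -0.0]
contact_force: [0.4, 0.5, 0.1]
gripper_width: 0.0934
gripper_force: 0.0
```

>>> play_rows(
  targets=[
    [[0, 0, 0, 0, 0, 0.0436], [0, 0, 0, 0, 0, 0.0436], [0, 0, 0, 0, 0, 0.0436], [0, 0, 0, 0, 0, 0.0436], [0, 0, 0, 0, 0, 0.0436]],
  ],
)

```text
clock: 2.1
tcp_pos: [0.5598, 0.05, 0.3001]
tool_rot: [-0.0, 0.542, 0.84, -0.0]
contact_force: [-0.5, -0.3, -0.4]
gripper_width: 0.093
gripper_force: 0.0
```

>>> play_rows(
  targets=[
    [[0, 0, 0, 0, 0, 0.0436], [0, 0, 0, 0, 0, 0.0436], [0, 0, 0, 0, 0, 0.0436], [0, 0, 0, 0, 0, 0.0436], [0, 0, 0, 0, 0, 0]],
  ],
  grip=0.78,
)

```text
clock: 2.6
tcp_pos: [0.5598, 0.0503, 0.3001]
tool_rot: [-0.0, 0.748, 0.664, -0.0]
contact_force: [-0.1, 0.0, -0.4]
gripper_width: 0.0726
gripper_force: 0.0
```

Run:
```python
from h import *
im,K,C=snap('wrist','w1'); print(tool()); print(C)
np.savez('w1.npz',K=K,C=C)
print(proj(K,C,[[.481,.173,.035],[.474,.095,.035],[.468,.018,.035],[.460,-.059,.035],[.669,.145,.026],[.660,.067,.098],[.651,-.010,.102],[.642,-.088,.106]]))
```

```text
[[ 0.1143  0.9934 -0.0005  0.5598]
 [ 0.9934 -0.1143 -0.0004  0.0503]
 [-0.0004 -0.0005 -1.      0.3001]
 [ 0.      0.      0.      1.    ]]
[[ 0.993  -0.112  -0.0376  0.5693]
 [-0.1181 -0.9465 -0.3003  0.1341]
 [-0.002   0.3027 -0.9531  0.4667]
 [ 0.      0.      0.      1.    ]]
[[182.3795  69.2348]
 [188.2764 134.0414]
 [194.1463 191.2518]
 [198.0635 242.968 ]
 [335.8815  74.5093]
 [345.5936 145.9871]
 [341.2381 212.4906]
 [337.3391 273.2896]]
```

View pics/w1.png

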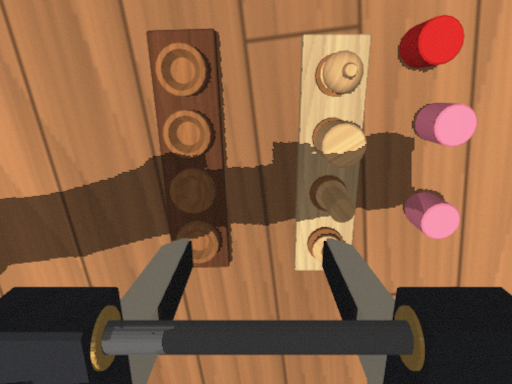

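The wrist view shows cups at (182,70), (187,133) and (193,190), all within 1.5 px of the top-view estimate. The drum top is near (344,142) and the ball near (342,73). One refinement of the pieces, then I go.

Run:
```python
from h import *
d=np.load('w1.npz');K,C=d['K'],d['C']
K2,C2=cam('top')
print('wrist: ball',cast(K,C,(342,72),.064),'tip',cast(K,C,(349.5,70),.1),'drum',cast(K,C,(344.5,143),.098),'post',cast(K,C,(342.5,208),.102))
print('wrist cups',cast(K,C,[(182,70),(187,133),(193,190)],.035))
f=lambda x,y:(200+x/4,140+y/3.5)
print('top: ball',cast(K2,C2,f(222,143),.064),'tip',cast(K2,C2,f(219,130),.1),'drum',cast(K2,C2,f(367,145),.098),'post',cast(K2,C2,f(514,148),.102),'rod',cast(K2,C2,f(674,160),.106))
c=np.array([.6554,.0284]);u=np.array([.117,.993])
for k in(.117,.039,-.039,-.117):print('pad',c+k*u)
print('decoys',cast(K,C,[(443,41),(452,124),(437,215)],.07))
```

```text
wrist: ball [[0.6675 0.1459 0.064 ]] tip [[0.6665 0.1459 0.1   ]] drum [[0.6589 0.0705 0.098 ]] post [[ 0.6527 -0.0046  0.102 ]]
wrist cups [[0.4804 0.1722 0.035 ]
 [0.4726 0.0965 0.035 ]
 [0.4668 0.0199 0.035 ]]
top: ball [[0.6669 0.1442 0.064 ]] tip [[0.6687 0.145  0.1   ]] drum [[0.6577 0.0684 0.098 ]] post [[ 0.6529 -0.007   0.102 ]] rod [[ 0.6427 -0.0877  0.106 ]]
pad [0.6691 0.1446]
pad [0.66   0.0671]
pad [ 0.6508 -0.0103]
pad [ 0.6417 -0.0878]
decoys [[ 0.7771  0.1645  0.07  ]
 [ 0.7921  0.0731  0.07  ]
 [ 0.7798 -0.0405  0.07  ]]
```

Views agree to 2–4 mm and the spacing is right. I'll use ball (0.6675,0.1455), drum (0.6588,0.069), post (0.652,-0.0075) and rod (0.6425,-0.087). Ball first.

>>> play_rows(
  targets=[
    [[0.535, 0.48, 0.7, 0, 0, 0], [0.535, 0.48, 0.7, 0, 0, 0], [0.535, 0.48, 0.7, 0, 0, 0], [0.535, 0.48, 0.7, 0, 0, 0], [0, 0, 0, 0, 0, 0]],
  ],
)

```text
clock: 3.15
tcp_pos: [0.6671, 0.149, 0.1542]
tool_rot: [-0.002, 0.745, 0.668, -0.003]
contact_force: [-0.3, -0.4, -1.2]
gripper_width: 0.0725
gripper_force: 0.0
```

>>> play_rows(
  targets=[
    [[0, 0, 0.575, 0, 0, 0], [0, 0, 0.575, 0, 0, 0], [0, 0, 0.575, 0, 0, 0], [0, 0, 0.575, 0, 0, 0], [0, 0, 0, 0, 0, 0]],
  ],
)

```text
clock: 3.65
tcp_pos: [0.6651, 0.144, 0.043]
tool_rot: [-0.001, 0.747, 0.665, -0.002]
contact_force: [-0.2, -0.8, 0.1]
gripper_width: 0.0722
gripper_force: 0.0
```

>>> play_rows(
  targets=[
    [[0, 0, 0, 0, 0, 0], [0, 0, 0, 0, 0, 0], [0, 0, 0, 0, 0, 0], [0, 0, 0, 0, 0, 0], [0, 0, 0, 0, 0, 0]],
  ],
  grip=0,
)

```text
clock: 4.15
tcp_pos: [0.6683, 0.145, 0.0471]
tool_rot: [0.0, 0.747, 0.664, 0.001]
contact_force: [-0.2, 0.8, 7.2]
gripper_width: 0.0441
gripper_force: 30.0
```

```bash
python3 - <<'E'
from h import *
im,K,C=snap('wrist','w2');im,K,C=snap('side','s2'); print(tool())
E
python3 -c "
import cv2,numpy as np
a=cv2.imread('pics/w2.png');b=cv2.imread('pics/s2.png');cv2.imwrite('pics/c2.png',cv2.resize(np.hstack([a,b]),(800,300)))"
```

```text
[[ 0.1173  0.9931  0.0018  0.6683]
 [ 0.9931 -0.1173  0.0006  0.145 ]
 [ 0.0008  0.0017 -1.      0.0471]
 [ 0.      0.      0.      1.    ]]
```

View pics/c2.png

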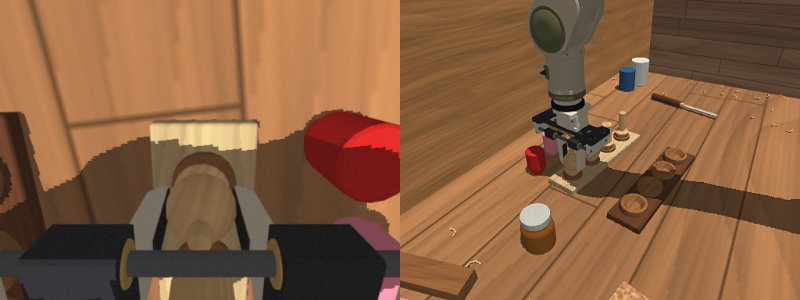

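The wrist and side views show the ball held between the pads, width 44 mm, upright. Lift and carry it to cup 4.

>>> play_rows(
  targets=[
    [[0, 0, -0.4, 0, 0, 0], [0, 0, -0.5, 0, 0, 0], [0, 0, -0.5, 0, 0, 0], [0, 0, -0.4, 0, 0, 0], [0, 0, 0, 0, 0, 0]],
  ],
)

```text
clock: 4.75
tcp_pos: [0.669, 0.145, 0.1389]
tool_rot: [0.001, 0.747, 0.664, 0.002]
contact_force: [-0.1, -0.3, -0.7]
gripper_width: 0.0442
gripper_force: 30.0
```

>>> play_rows(
  targets=[
    [[-0.453, -0.365, 0, 0, 0, 0], [-0.453, -0.365, 0, 0, 0, 0], [-0.453, -0.365, 0, 0, 0, 0], [-0.453, -0.365, 0, 0, 0, 0], [-0.453, -0.365, 0, 0, 0, 0]],
  ],
)

```text
clock: 5.25
tcp_pos: [0.5622, 0.0424, 0.1351]
tool_rot: [-0.0, 0.747, 0.664, -0.0]
contact_force: [0.2, 0.1, -0.8]
gripper_width: 0.0443
gripper_force: 30.0
```

>>> play_rows(
  targets=[
    [[-0.453, -0.365, 0, 0, 0, 0], [-0.453, -0.365, 0, 0, 0, 0], [-0.453, -0.365, 0, 0, 0, 0], [-0.453, -0.365, 0, 0, 0, 0], [-0.453, -0.365, 0, 0, 0, 0]],
  ],
)

```text
clock: 5.75
tcp_pos: [0.4584, -0.0593, 0.1353]
tool_rot: [-0.0, 0.747, 0.664, -0.0]
contact_force: [0.5, -0.9, -0.5]
gripper_width: 0.0439
gripper_force: 30.0
```

>>> play_rows(
  targets=[
    [[0, 0, 0, 0, 0, 0], [0, 0, 0, 0, 0, 0], [0, 0, 0, 0, 0, 0], [0, 0, 0, 0, 0, 0], [0, 0, 0, 0, 0, 0]],
  ],
)

```text
clock: 6.25
tcp_pos: [0.4602, -0.0581, 0.1357]
tool_rot: [0.0, 0.747, 0.665, 0.0]
contact_force: [0.1, 0.2, -0.8]
gripper_width: 0.0441
gripper_force: 30.0
```

```bash
python3 - <<'E'
from h import *
im,K,C=snap('wrist','w3');im,K,C=snap('top','s3'); print(tool()); delta([.4603,-.0588,.047])
E
python3 -c "
import cv2,numpy as np
a=cv2.imread('pics/w3.png');b=cv2.imread('pics/s3.png');cv2.imwrite('pics/c3.png',cv2.resize(np.hstack([a,b]),(800,300)))"
```

```text
[[ 0.1166  0.9932 -0.      0.46  ]
 [ 0.9932 -0.1166 -0.     -0.0583]
 [-0.      0.     -1.      0.1357]
 [ 0.      0.      0.      1.    ]]
shift [-0.0096  0.0077  1.7747] tool y heading -6.6959296162966755
```

View pics/c3.png

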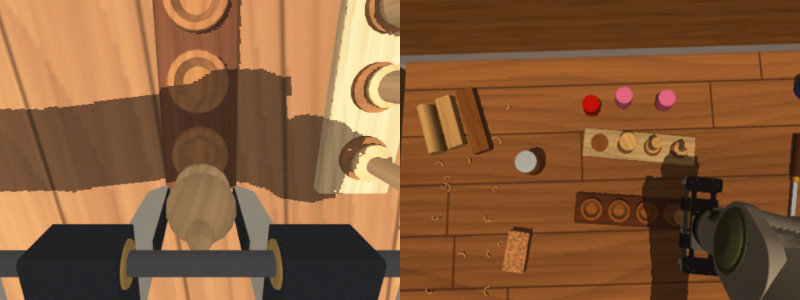

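The ball hangs over the right-hand cup, within 1 mm. Lower, seat, release.

>>> play_rows(
  targets=[
    [[0, 0, 0.4, 0, 0, 0], [0, 0, 0.4, 0, 0, 0], [0, 0, 0.4, 0, 0, 0], [0, 0, 0.3, 0, 0, 0], [0, 0, 0.15, 0, 0, 0]],
  ],
)

```text
clock: 6.85
tcp_pos: [0.4595, -0.0585, 0.0522]
tool_rot: [-0.0, 0.747, 0.664, -0.0]
contact_force: [-0.1, 0.6, -0.5]
gripper_width: 0.044
gripper_force: 30.0
```

>>> play_rows(
  targets=[
    [[0, 0, 0.06, 0, 0, 0], [0, 0, 0.06, 0, 0, 0], [0, 0, 0, 0, 0, 0], [0, 0, 0, 0, 0, 0]],
  ],
)

```text
clock: 7.25
tcp_pos: [0.46, -0.0587, 0.0478]
tool_rot: [0.0, 0.747, 0.664, 0.0]
contact_force: [-0.0, 0.6, -0.8]
gripper_width: 0.0443
gripper_force: 30.0
```

>>> play_rows(
  targets=[
    [[0, 0, 0.03, 0, 0, 0], [0, 0, 0, 0, 0, 0], [0, 0, 0, 0, 0, 0]],
  ],
)

```text
clock: 7.55
tcp_pos: [0.4598, -0.0587, 0.046]
tool_rot: [0.0, 0.747, 0.664, 0.0]
contact_force: [0.0, 0.4, -0.3]
gripper_width: 0.044
gripper_force: 30.0
```

>>> play_rows(
  targets=[
    [[0, 0, 0.03, 0, 0, 0], [0, 0, 0.02, 0, 0, 0], [0, 0, 0, 0, 0, 0], [0, 0, 0, 0, 0, 0]],
  ],
)

```text
clock: 7.95
tcp_pos: [0.4594, -0.0598, 0.0442]
tool_rot: [0.001, 0.748, 0.664, 0.0]
contact_force: [-3.7, -4.3, 16.8]
gripper_width: 0.0443
gripper_force: 30.0
```

>>> play_rows(
  targets=[
    [[0, 0, 0, 0, 0, 0], [0, 0, 0, 0, 0, 0], [0, 0, 0, 0, 0, 0], [0, 0, 0, 0, 0, 0], [0, 0, 0, 0, 0, 0]],
  ],
  grip=0.78,
)

```text
clock: 8.45
tcp_pos: [0.4597, -0.0586, 0.0433]
tool_rot: [-0.0, 0.747, 0.664, -0.0]
contact_force: [-0.4, -0.2, -0.5]
gripper_width: 0.0721
gripper_force: 0.0
```

>>> play_rows(
  targets=[
    [[0, 0, -0.3, 0, 0, 0], [0, 0, -0.6, 0, 0, 0], [0, 0, -0.6, 0, 0, 0], [0, 0, -0.6, 0, 0, 0], [0, 0, -0.2, 0, 0, 0]],
  ],
)

```text
clock: 8.95
tcp_pos: [0.4605, -0.0588, 0.1606]
tool_rot: [0.001, 0.747, 0.664, 0.001]
contact_force: [-0.2, -0.5, -0.6]
gripper_width: 0.0724
gripper_force: 0.0
```

Run:
```python
from h import *
print(tool()); delta([.6588,.069,.16])
```

```text
[[ 0.1175  0.9931  0.0032  0.4605]
 [ 0.9931 -0.1175  0.0001 -0.0588]
 [ 0.0005  0.0032 -1.      0.1606]
 [ 0.      0.      0.      1.    ]]
shift [3.0034 3.6379 0.0249] tool y heading -6.747602362348855
```

The force rose at TCP z 0.044, exactly the expected seat. On to the drum.

>>> play_rows(
  targets=[
    [[0.375, 0.455, 0, 0, 0, 0], [0.375, 0.455, 0, 0, 0, 0], [0.375, 0.455, 0, 0, 0, 0], [0.375, 0.455, 0, 0, 0, 0], [0.375, 0.455, 0, 0, 0, 0]],
  ],
)

```text
clock: 9.45
tcp_pos: [0.5843, 0.0219, 0.1575]
tool_rot: [-0.0, 0.747, 0.664, -0.0]
contact_force: [-0.4, 0.1, 0.4]
gripper_width: 0.0727
gripper_force: 0.0
```

>>> play_rows(
  targets=[
    [[0.375, 0.455, 0, 0, 0, 0], [0.375, 0.455, 0, 0, 0, 0], [0.375, 0.455, 0, 0, 0, 0], [0, 0, 0, 0, 0, 0], [0, 0, 0, 0, 0, 0]],
  ],
)

```text
clock: 9.95
tcp_pos: [0.6575, 0.0691, 0.157]
tool_rot: [-0.0, 0.747, 0.665, -0.001]
contact_force: [-0.5, -0.3, -0.2]
gripper_width: 0.0728
gripper_force: 0.0
```

```bash
python3 - <<'E'
from h import *
im,K,C=snap('wrist','w4');im,K,C=snap('top','s4'); print(tool()); delta([.6588,.069,.052])
E
python3 -c "
import cv2,numpy as np
a=cv2.imread('pics/w4.png');b=cv2.imread('pics/s4.png');cv2.imwrite('pics/c4.png',cv2.resize(np.hstack([a,b]),(800,300)))"
```

```text
[[ 0.1182  0.993  -0.0016  0.6569]
 [ 0.993  -0.1182 -0.0006  0.068 ]
 [-0.0007 -0.0015 -1.      0.1577]
 [ 0.      0.      0.      1.    ]]
shift [0.0258 0.0379 2.1138] tool y heading -6.789736083381723
```

View pics/c4.png

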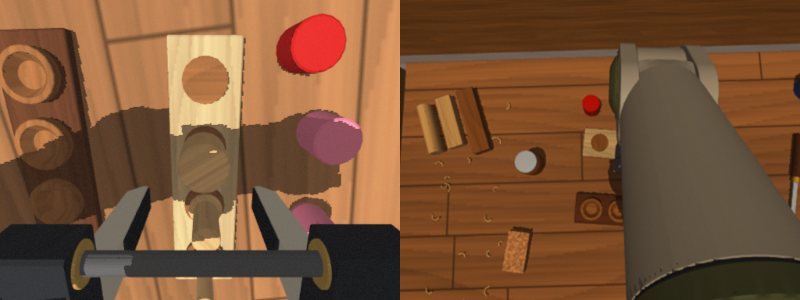

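The drum top, near (205,165) in the half-size view, is where the point 59 mm below the TCP projects, (201,169). So I'm centred on the drum. Descend and grip.

>>> play_rows(
  targets=[
    [[0.01, 0.01, 0.53, 0, 0, 0], [0.01, 0.01, 0.53, 0, 0, 0], [0, 0.01, 0.53, 0, 0, 0], [0, 0, 0.5, 0, 0, 0], [0, 0, 0, 0, 0, 0]],
  ],
)

```text
clock: 10.55
tcp_pos: [0.6569, 0.0687, 0.0511]
tool_rot: [-0.001, 0.748, 0.664, -0.002]
contact_force: [-0.9, 0.6, 0.5]
gripper_width: 0.0725
gripper_force: 0.0
```

>>> play_rows(
  targets=[
    [[0, 0, 0, 0, 0, 0], [0, 0, 0, 0, 0, 0], [0, 0, 0, 0, 0, 0], [0, 0, 0, 0, 0, 0], [0, 0, 0, 0, 0, 0]],
  ],
  grip=0,
)

```text
clock: 11.05
tcp_pos: [0.6603, 0.0697, 0.0552]
tool_rot: [0.0, 0.748, 0.664, 0.001]
contact_force: [-1.6, -0.4, 7.4]
gripper_width: 0.0496
gripper_force: 30.0
```

>>> play_rows(
  targets=[
    [[0, 0, -0.4, 0, 0, 0], [0, 0, -0.5, 0, 0, 0], [0, 0, -0.5, 0, 0, 0], [0, 0, -0.4, 0, 0, 0], [0, 0, 0, 0, 0, 0]],
  ],
)

```text
clock: 11.55
tcp_pos: [0.6612, 0.0698, 0.1469]
tool_rot: [0.001, 0.748, 0.664, 0.002]
contact_force: [0.2, -0.1, -1.6]
gripper_width: 0.0496
gripper_force: 30.0
```

Run:
```python
from h import *
print(tool()); delta([.4673,.0183,.052])
```

```text
[[ 0.1175  0.9931  0.0049  0.6612]
 [ 0.9931 -0.1175  0.0009  0.0698]
 [ 0.0015  0.0048 -1.      0.1469]
 [ 0.      0.      0.      1.    ]]
shift [-1.481  -3.7399  1.8788] tool y heading -6.749318864398402
```

>>> play_rows(
  targets=[
    [[-0.164, -0.411, 0, 0, 0, 0], [-0.164, -0.411, 0, 0, 0, 0], [-0.164, -0.411, 0, 0, 0, 0], [-0.164, -0.411, 0, 0, 0, 0], [-0.164, -0.411, 0, 0, 0, 0]],
  ],
)

```text
clock: 12.05
tcp_pos: [0.5514, 0.0409, 0.1431]
tool_rot: [-0.0, 0.747, 0.664, -0.0]
contact_force: [-1.5, 0.3, -1.3]
gripper_width: 0.0495
gripper_force: 30.0
```

>>> play_rows(
  targets=[
    [[-0.164, -0.411, 0, 0, 0, 0], [-0.164, -0.411, 0, 0, 0, 0], [-0.164, -0.411, 0, 0, 0, 0], [-0.164, -0.411, 0, 0, 0, 0], [0, 0, 0, 0, 0, 0]],
  ],
)

```text
clock: 12.55
tcp_pos: [0.4637, 0.0173, 0.1433]
tool_rot: [-0.001, 0.748, 0.664, -0.001]
contact_force: [0.2, -0.2, -1.8]
gripper_width: 0.0499
gripper_force: 30.0
```

>>> play_rows(
  targets=[
    [[0, 0, 0, 0, 0, 0], [0, 0, 0, 0, 0, 0], [0, 0, 0, 0, 0, 0]],
  ],
)

```text
clock: 12.85
tcp_pos: [0.4682, 0.0184, 0.1437]
tool_rot: [0.0, 0.747, 0.664, 0.0]
contact_force: [0.6, -1.1, -0.1]
gripper_width: 0.0495
gripper_force: 30.0
```

Run:
```python
from h import *
snap('wrist','w5'); print(tool()); delta([.4673,.0183,.052])
```

```text
[[ 0.1171  0.9931  0.0004  0.468 ]
 [ 0.9931 -0.1171 -0.0001  0.0184]
 [-0.0001  0.0004 -1.      0.1437]
 [ 0.      0.      0.      1.    ]]
shift [-0.0027 -0.015   1.8336] tool y heading -6.724492928051583
```

View pics/w5.png

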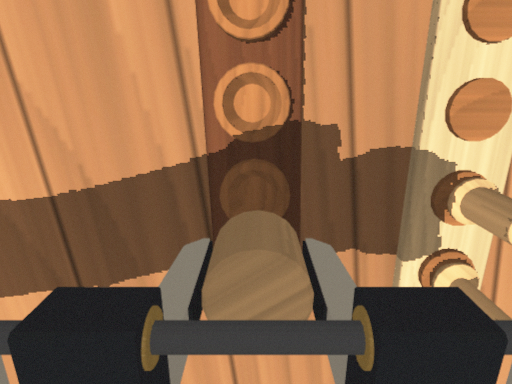

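The wrist view shows the target cup at (255,192), where a rim directly below the TCP projects (257,197). Aligned; lowering.

>>> play_rows(
  targets=[
    [[0, -0.01, 0.4, 0, 0, 0], [0, 0, 0.4, 0, 0, 0], [0, 0, 0.4, 0, 0, 0], [0, 0, 0.4, 0, 0, 0], [0, 0, 0.13, 0, 0, 0]],
  ],
)

```text
clock: 13.4
tcp_pos: [0.4666, 0.0182, 0.0557]
tool_rot: [-0.001, 0.747, 0.664, -0.001]
contact_force: [0.2, -0.5, -1.8]
gripper_width: 0.0494
gripper_force: 30.0
```

>>> play_rows(
  targets=[
    [[0, 0, 0.05, 0, 0, 0], [0, 0, 0.03, 0, 0, 0], [0, 0, 0.03, 0, 0, 0], [0, 0, 0, 0, 0, 0], [0, 0, 0, 0, 0, 0]],
  ],
)

```text
clock: 13.9
tcp_pos: [0.4672, 0.0185, 0.0524]
tool_rot: [0.0, 0.747, 0.664, 0.001]
contact_force: [-0.5, 1.7, 2.7]
gripper_width: 0.0496
gripper_force: 30.0
```

>>> play_rows(
  targets=[
    [[0, 0, 0, 0, 0, 0], [0, 0, 0, 0, 0, 0], [0, 0, 0, 0, 0, 0], [0, 0, 0, 0, 0, 0], [0, 0, 0, 0, 0, 0]],
  ],
  grip=0.78,
)

```text
clock: 14.4
tcp_pos: [0.4668, 0.0181, 0.0518]
tool_rot: [0.0, 0.748, 0.664, -0.0]
contact_force: [0.5, -0.2, 0.6]
gripper_width: 0.0727
gripper_force: 0.0
```

>>> play_rows(
  targets=[
    [[0, 0, -0.3, 0, 0, 0], [0, 0, -0.6, 0, 0, 0], [0, 0, -0.6, 0, 0, 0], [0, 0, -0.6, 0, 0, 0], [0, 0, -0.1, 0, 0, 0]],
  ],
)

```text
clock: 14.9
tcp_pos: [0.468, 0.0182, 0.1644]
tool_rot: [0.001, 0.748, 0.664, 0.002]
contact_force: [0.1, -1.0, -0.8]
gripper_width: 0.0723
gripper_force: 0.0
```

Run:
```python
from h import *
print(tool()); delta([.652,-.0075,.055])
```

```text
[[ 0.1176  0.993   0.0041  0.468 ]
 [ 0.9931 -0.1176  0.0008  0.0182]
 [ 0.0013  0.004  -1.      0.1644]
 [ 0.      0.      0.      1.    ]]
shift [-0.0801  3.7061  2.2029] tool y heading -6.75652962149548
```

>>> play_rows(
  targets=[
    [[-0.01, 0.4625, 0, 0, 0, 0], [-0.01, 0.4625, 0, 0, 0, 0], [-0.01, 0.4625, 0, 0, 0, 0], [-0.01, 0.4625, 0, 0, 0, 0], [-0.01, 0.4625, 0, 0, 0, 0]],
  ],
)

```text
clock: 15.4
tcp_pos: [0.5819, 0.0021, 0.1609]
tool_rot: [-0.0, 0.747, 0.664, -0.0]
contact_force: [-0.4, -0.3, 0.3]
gripper_width: 0.0727
gripper_force: 0.0
```

>>> play_rows(
  targets=[
    [[-0.01, 0.4625, 0, 0, 0, 0], [-0.01, 0.4625, 0, 0, 0, 0], [-0.01, 0.4625, 0, 0, 0, 0], [0, 0, 0, 0, 0, 0], [0, 0, 0, 0, 0, 0]],
  ],
)

```text
clock: 15.9
tcp_pos: [0.6494, -0.0076, 0.1606]
tool_rot: [-0.001, 0.748, 0.664, -0.001]
contact_force: [-0.3, -0.3, -0.8]
gripper_width: 0.0726
gripper_force: 0.0
```

Run:
```python
from h import *
_,K,C=snap('wrist','w6'); print(tool()); delta([.652,-.0075,.055]); print(proj(K,C,[[.652,-.0075,.102],[.6425,-.087,.106]]))
```

```text
[[ 0.1176  0.9931 -0.0019  0.649 ]
 [ 0.9931 -0.1176  0.     -0.0075]
 [-0.0002 -0.0019 -1.      0.1608]
 [ 0.      0.      0.      1.    ]]
shift [0.0071 0.064  2.116 ] tool y heading -6.752814182367111
[[261.9935 214.3989]
 [261.3877 311.2953]]
```

View pics/w6.png

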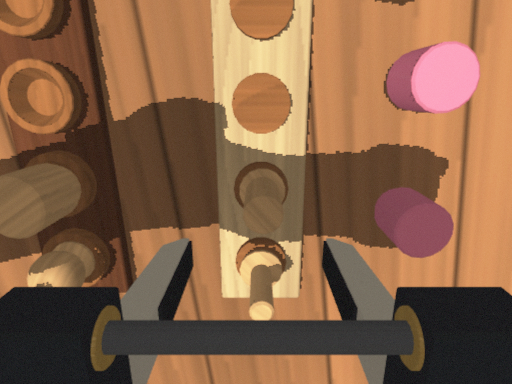

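The post top is seen near (264,215) and the rod top at (261,311), both matching the predicted (262,214) and (261,311). The drum and ball stand in their cups at left. Grip the post.

>>> play_rows(
  targets=[
    [[0, 0.01, 0.53, 0, 0, 0], [0, 0.01, 0.53, 0, 0, 0], [0, 0.01, 0.53, 0, 0, 0], [0, 0, 0.5, 0, 0, 0], [0, 0, 0, 0, 0, 0]],
  ],
)

```text
clock: 16.45
tcp_pos: [0.6486, -0.0073, 0.0544]
tool_rot: [-0.002, 0.747, 0.664, -0.002]
contact_force: [-0.5, -0.5, 0.5]
gripper_width: 0.0728
gripper_force: 0.0
```

>>> play_rows(
  targets=[
    [[0, 0, 0, 0, 0, 0], [0, 0, 0, 0, 0, 0], [0, 0, 0, 0, 0, 0], [0, 0, 0, 0, 0, 0], [0, 0, 0, 0, 0, 0]],
  ],
  grip=0,
)

```text
clock: 16.95
tcp_pos: [0.6519, -0.0076, 0.0581]
tool_rot: [0.0, 0.747, 0.664, 0.0]
contact_force: [-0.2, 0.1, 0.6]
gripper_width: 0.0372
gripper_force: 0.0
```

>>> play_rows(
  targets=[
    [[0, 0, 0, 0, 0, 0], [0, 0, 0, 0, 0, 0], [0, 0, 0, 0, 0, 0]],
  ],
)

```text
clock: 17.25
tcp_pos: [0.6519, -0.0077, 0.0578]
tool_rot: [0.0, 0.748, 0.664, 0.0]
contact_force: [-0.5, -0.2, 4.0]
gripper_width: 0.0294
gripper_force: 30.0
```

>>> play_rows(
  targets=[
    [[0, 0, -0.4, 0, 0, 0], [0, 0, -0.5, 0, 0, 0], [0, 0, -0.5, 0, 0, 0], [0, 0, -0.4, 0, 0, 0], [0, 0, 0, 0, 0, 0]],
  ],
)

```text
clock: 17.75
tcp_pos: [0.6528, -0.0079, 0.1497]
tool_rot: [0.001, 0.748, 0.664, 0.001]
contact_force: [1.9, 0.2, -0.5]
gripper_width: 0.0294
gripper_force: 30.0
```

Run:
```python
from h import *
print(tool()); delta([.4737,.0955,.055])
```

```text
[[ 0.1176  0.993   0.0038  0.6528]
 [ 0.9931 -0.1176  0.0002 -0.0079]
 [ 0.0006  0.0038 -1.      0.1497]
 [ 0.      0.      0.      1.    ]]
shift [ 1.6305 -3.8078  1.8806] tool y heading -6.756516036884426
```

>>> play_rows(
  targets=[
    [[0.181, -0.42, 0, 0, 0, 0], [0.181, -0.42, 0, 0, 0, 0], [0.181, -0.42, 0, 0, 0, 0], [0.181, -0.42, 0, 0, 0, 0], [0.181, -0.42, 0, 0, 0, 0]],
  ],
)

```text
clock: 18.25
tcp_pos: [0.5511, 0.0499, 0.1463]
tool_rot: [-0.0, 0.747, 0.664, -0.001]
contact_force: [-0.3, 0.2, -1.6]
gripper_width: 0.029
gripper_force: 30.0
```

>>> play_rows(
  targets=[
    [[0.181, -0.42, 0, 0, 0, 0], [0.181, -0.42, 0, 0, 0, 0], [0.181, -0.42, 0, 0, 0, 0], [0.181, -0.42, 0, 0, 0, 0], [0, 0, 0, 0, 0, 0]],
  ],
)

```text
clock: 18.75
tcp_pos: [0.4701, 0.0965, 0.1463]
tool_rot: [-0.001, 0.747, 0.665, -0.002]
contact_force: [-0.5, 0.4, -1.0]
gripper_width: 0.0287
gripper_force: 30.0
```

>>> play_rows(
  targets=[
    [[0, 0, 0, 0, 0, 0], [0, 0, 0, 0, 0, 0], [0, 0, 0, 0, 0, 0]],
  ],
)

```text
clock: 19.05
tcp_pos: [0.4741, 0.0949, 0.1472]
tool_rot: [0.0, 0.748, 0.664, 0.0]
contact_force: [-0.0, -0.4, -1.4]
gripper_width: 0.0291
gripper_force: 30.0
```

Run:
```python
from h import *
print(tool()); delta([.4737,.0955,.055])
```

```text
[[ 0.1184  0.993   0.0003  0.4741]
 [ 0.993  -0.1184 -0.0003  0.0949]
 [-0.0003  0.0004 -1.      0.1472]
 [ 0.      0.      0.      1.    ]]
shift [ 0.0113 -0.0107  1.843 ] tool y heading -6.7980372470623
```

>>> play_rows(
  targets=[
    [[0.01, -0.01, 0.4, 0, 0, 0], [0, 0, 0.4, 0, 0, 0], [0, 0, 0.4, 0, 0, 0], [0, 0, 0.4, 0, 0, 0], [0, 0, 0.13, 0, 0, 0]],
  ],
)

```text
clock: 19.55
tcp_pos: [0.4728, 0.0954, 0.0592]
tool_rot: [-0.0, 0.748, 0.664, -0.001]
contact_force: [-0.7, -0.8, -0.7]
gripper_width: 0.0289
gripper_force: 30.0
```

>>> play_rows(
  targets=[
    [[0, 0, 0.05, 0, 0, 0], [0, 0, 0.03, 0, 0, 0], [0, 0, 0.03, 0, 0, 0], [0, 0, 0, 0, 0, 0], [0, 0, 0, 0, 0, 0]],
  ],
)

```text
clock: 20.05
tcp_pos: [0.4732, 0.0961, 0.0558]
tool_rot: [0.0, 0.747, 0.664, 0.0]
contact_force: [0.0, 0.3, -0.3]
gripper_width: 0.0287
gripper_force: 30.0
```

One millimetre above the seat; down a touch more, release, rise.

>>> play_rows(
  targets=[
    [[0, 0, 0.02, 0, 0, 0], [0, 0, 0.01, 0, 0, 0], [0, 0, 0, 0, 0, 0], [0, 0, 0, 0, 0, 0]],
  ],
)

```text
clock: 20.45
tcp_pos: [0.4733, 0.0961, 0.0546]
tool_rot: [0.0, 0.747, 0.664, 0.001]
contact_force: [-1.2, -0.8, 11.4]
gripper_width: 0.0289
gripper_force: 30.0
```

>>> play_rows(
  targets=[
    [[0, 0, 0, 0, 0, 0], [0, 0, 0, 0, 0, 0], [0, 0, 0, 0, 0, 0], [0, 0, 0, 0, 0, 0], [0, 0, 0, 0, 0, 0]],
  ],
  grip=0.7,
)

```text
clock: 20.95
tcp_pos: [0.473, 0.0959, 0.0538]
tool_rot: [0.0, 0.747, 0.664, -0.0]
contact_force: [-0.4, -0.1, -0.1]
gripper_width: 0.0633
gripper_force: 0.0
```

>>> play_rows(
  targets=[
    [[0, 0, -0.3, 0, 0, 0], [0, 0, -0.6, 0, 0, 0], [0, 0, -0.6, 0, 0, 0], [0, 0, -0.6, 0, 0, 0], [0, 0, -0.1, 0, 0, 0]],
  ],
)

```text
clock: 21.45
tcp_pos: [0.4742, 0.0962, 0.1664]
tool_rot: [0.001, 0.748, 0.664, 0.002]
contact_force: [0.0, -0.3, -0.3]
gripper_width: 0.0649
gripper_force: 0.0
```

Run:
```python
from h import *
print(tool()); delta([.6425,-.087,.057])
```

```text
[[ 0.1177  0.993   0.0039  0.4742]
 [ 0.993  -0.1177  0.0015  0.0962]
 [ 0.0019  0.0037 -1.      0.1664]
 [ 0.      0.      0.      1.    ]]
shift [-3.2457  3.7662  2.1965] tool y heading -6.75927751237159
```

>>> play_rows(
  targets=[
    [[-0.324, 0.379, 0, 0, 0, 0], [-0.324, 0.379, 0, 0, 0, 0], [-0.324, 0.379, 0, 0, 0, 0], [-0.324, 0.379, 0, 0, 0, 0], [-0.324, 0.379, 0, 0, 0, 0]],
  ],
)

```text
clock: 21.95
tcp_pos: [0.5578, 0.0037, 0.1629]
tool_rot: [-0.0, 0.747, 0.664, -0.0]
contact_force: [-0.2, 0.2, 1.0]
gripper_width: 0.0645
gripper_force: 0.0
```

>>> play_rows(
  targets=[
    [[-0.324, 0.379, 0, 0, 0, 0], [-0.324, 0.379, 0, 0, 0, 0], [-0.324, 0.379, 0, 0, 0, 0], [-0.324, 0.379, 0, 0, 0, 0], [-0.324, 0.379, 0, 0, 0, 0]],
  ],
)

```text
clock: 22.45
tcp_pos: [0.6424, -0.0878, 0.1626]
tool_rot: [-0.001, 0.747, 0.664, -0.0]
contact_force: [-0.9, 1.3, 0.1]
gripper_width: 0.0648
gripper_force: 0.0
```

>>> play_rows(
  targets=[
    [[0, 0, 0, 0, 0, 0], [0, 0, 0, 0, 0, 0], [0, 0, 0, 0, 0, 0]],
  ],
)

```text
clock: 22.75
tcp_pos: [0.6413, -0.0862, 0.1631]
tool_rot: [-0.001, 0.747, 0.665, -0.0]
contact_force: [-1.1, 1.0, 0.2]
gripper_width: 0.065
gripper_force: 0.0
```

Run:
```python
from h import *
_,K,C=snap('wrist','w7'); print(tool()); delta([.6425,-.087,.057]); print(proj(K,C,[[.6425,-.087,.106]]))
```

```text
[[ 0.1165  0.9932 -0.0012  0.6414]
 [ 0.9932 -0.1165  0.0007 -0.0861]
 [ 0.0005 -0.0012 -1.      0.1634]
 [ 0.      0.      0.      1.    ]]
shift [-0.0165  0.0271  2.1271] tool y heading -6.68975305952156
[[260.2749 216.5457]]
```

View pics/w7.png

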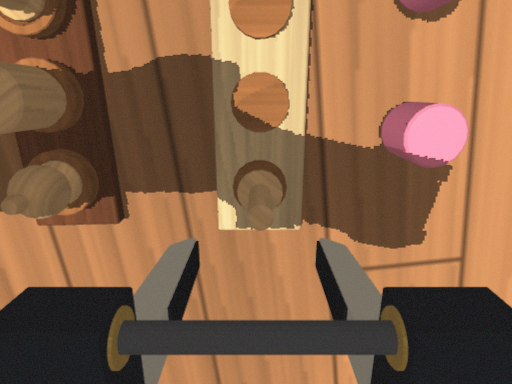

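The rod top is at about (261,217) against (260,217) predicted. Descend and grip.

>>> play_rows(
  targets=[
    [[0, 0.01, 0.53, 0, 0, 0], [0, 0.01, 0.53, 0, 0, 0], [0, 0.01, 0.53, 0, 0, 0], [0, 0, 0.51, 0, 0, 0], [0, 0, 0, 0, 0, 0]],
  ],
)

```text
clock: 23.3
tcp_pos: [0.6413, -0.0859, 0.056]
tool_rot: [-0.002, 0.747, 0.665, -0.002]
contact_force: [-0.3, 0.2, -0.5]
gripper_width: 0.065
gripper_force: 0.0
```

>>> play_rows(
  targets=[
    [[0, 0, 0, 0, 0, 0], [0, 0, 0, 0, 0, 0], [0, 0, 0, 0, 0, 0], [0, 0, 0, 0, 0, 0], [0, 0, 0, 0, 0, 0]],
  ],
  grip=0,
)

```text
clock: 23.8
tcp_pos: [0.644, -0.0873, 0.0596]
tool_rot: [0.0, 0.747, 0.664, 0.0]
contact_force: [-0.1, -0.7, -0.1]
gripper_width: 0.0294
gripper_force: 0.0
```

>>> play_rows(
  targets=[
    [[0, 0, 0, 0, 0, 0], [0, 0, 0, 0, 0, 0], [0, 0, 0, 0, 0, 0], [0, 0, 0, 0, 0, 0]],
  ],
)

```text
clock: 24.2
tcp_pos: [0.6438, -0.0874, 0.0591]
tool_rot: [0.0, 0.747, 0.664, 0.0]
contact_force: [-0.4, -0.3, 3.8]
gripper_width: 0.0194
gripper_force: 30.0
```

>>> play_rows(
  targets=[
    [[0, 0, -0.4, 0, 0, 0], [0, 0, -0.5, 0, 0, 0], [0, 0, -0.5, 0, 0, 0], [0, 0, -0.4, 0, 0, 0], [0, 0, 0, 0, 0, 0]],
  ],
)

```text
clock: 24.7
tcp_pos: [0.645, -0.0878, 0.1513]
tool_rot: [0.001, 0.748, 0.664, 0.001]
contact_force: [0.5, 0.1, -1.5]
gripper_width: 0.0195
gripper_force: 30.0
```

Run:
```python
from h import *
print(tool()); delta([.4805,.1727,.057])
```

```text
[[ 0.1177  0.993   0.0041  0.645 ]
 [ 0.9931 -0.1177 -0.0004 -0.0878]
 [ 0.0001  0.0041 -1.      0.1513]
 [ 0.      0.      0.      1.    ]]
shift [ 4.7855 -3.8876  1.8703] tool y heading -6.757775591255359
```

>>> play_rows(
  targets=[
    [[0.399, -0.322, 0, 0, 0, 0], [0.399, -0.322, 0, 0, 0, 0], [0.399, -0.322, 0, 0, 0, 0], [0.399, -0.322, 0, 0, 0, 0], [0.399, -0.322, 0, 0, 0, 0]],
  ],
)

```text
clock: 25.2
tcp_pos: [0.5743, 0.022, 0.1477]
tool_rot: [-0.0, 0.747, 0.664, -0.001]
contact_force: [-0.2, 1.5, -0.3]
gripper_width: 0.0196
gripper_force: 30.0
```

>>> play_rows(
  targets=[
    [[0.399, -0.322, 0, 0, 0, 0], [0.399, -0.322, 0, 0, 0, 0], [0.399, -0.322, 0, 0, 0, 0], [0.399, -0.322, 0, 0, 0, 0], [0.399, -0.322, 0, 0, 0, 0]],
  ],
)

```text
clock: 25.7
tcp_pos: [0.5061, 0.1304, 0.1479]
tool_rot: [-0.0, 0.747, 0.664, -0.001]
contact_force: [0.7, 0.1, -1.6]
gripper_width: 0.0192
gripper_force: 30.0
```

>>> play_rows(
  targets=[
    [[0.399, -0.322, 0, 0, 0, 0], [0.399, -0.322, 0, 0, 0, 0], [0, 0, 0, 0, 0, 0], [0, 0, 0, 0, 0, 0], [0, 0, 0, 0, 0, 0]],
  ],
)

```text
clock: 26.2
tcp_pos: [0.4803, 0.1722, 0.1485]
tool_rot: [0.0, 0.748, 0.664, -0.0]
contact_force: [-0.3, -0.0, -0.7]
gripper_width: 0.0196
gripper_force: 30.0
```

>>> play_rows(
  targets=[
    [[0, 0, 0, 0, 0, 0]],
  ],
)

```text
clock: 26.3
tcp_pos: [0.4804, 0.172, 0.1487]
tool_rot: [0.0, 0.748, 0.664, -0.0]
contact_force: [0.4, -0.8, -1.1]
gripper_width: 0.0195
gripper_force: 30.0
```

Run:
```python
from h import *
print(tool()); delta([.4805,.1727,.056])
```

```text
[[ 0.1192  0.9929  0.0002  0.4804]
 [ 0.9929 -0.1192 -0.0005  0.172 ]
 [-0.0005  0.0003 -1.      0.1487]
 [ 0.      0.      0.      1.    ]]
shift [ 0.0145 -0.0006  1.854 ] tool y heading -6.845928883831285
```

>>> play_rows(
  targets=[
    [[0.01, 0, 0.4, 0, 0, 0], [0, 0, 0.4, 0, 0, 0], [0, 0, 0.4, 0, 0, 0], [0, 0, 0.4, 0, 0, 0], [0, 0, 0.14, 0, 0, 0]],
  ],
)

```text
clock: 26.8
tcp_pos: [0.4798, 0.1725, 0.0604]
tool_rot: [-0.0, 0.748, 0.664, -0.001]
contact_force: [0.4, -0.0, -1.2]
gripper_width: 0.0194
gripper_force: 30.0
```

>>> play_rows(
  targets=[
    [[0, 0, 0.05, 0, 0, 0], [0, 0, 0.04, 0, 0, 0], [0, 0, 0.03, 0, 0, 0], [0, 0, 0, 0, 0, 0], [0, 0, 0, 0, 0, 0]],
  ],
)

```text
clock: 27.3
tcp_pos: [0.4802, 0.1738, 0.0563]
tool_rot: [0.0, 0.747, 0.664, 0.0]
contact_force: [-0.4, 0.2, -0.2]
gripper_width: 0.0192
gripper_force: 30.0
```

>>> play_rows(
  targets=[
    [[0, 0, 0.01, 0, 0, 0], [0, 0, 0.01, 0, 0, 0], [0, 0, 0, 0, 0, 0], [0, 0, 0, 0, 0, 0]],
  ],
)

```text
clock: 27.7
tcp_pos: [0.4802, 0.1738, 0.0559]
tool_rot: [-0.0, 0.748, 0.664, 0.001]
contact_force: [-1.7, -0.8, 14.1]
gripper_width: 0.0196
gripper_force: 30.0
```

>>> play_rows(
  targets=[
    [[0, 0, 0, 0, 0, 0], [0, 0, 0, 0, 0, 0], [0, 0, 0, 0, 0, 0], [0, 0, 0, 0, 0, 0], [0, 0, 0, 0, 0, 0]],
  ],
  grip=0.7,
)

```text
clock: 28.2
tcp_pos: [0.4799, 0.1736, 0.0547]
tool_rot: [0.0, 0.747, 0.664, -0.0]
contact_force: [-0.7, -0.8, 0.3]
gripper_width: 0.0549
gripper_force: 0.0
```

>>> play_rows(
  targets=[
    [[0, 0, -0.3, 0, 0, 0], [0, 0, -0.7, 0, 0, 0], [0, 0, -0.8, 0, 0, 0], [0, 0, -0.8, 0, 0, 0], [0, 0, -0.6, 0, 0, 0]],
  ],
)

```text
clock: 28.7
tcp_pos: [0.4802, 0.1734, 0.217]
tool_rot: [0.0, 0.748, 0.664, 0.001]
contact_force: [0.7, 0.7, 0.0]
gripper_width: 0.0653
gripper_force: 0.0
```

>>> play_rows(
  targets=[
    [[0.8, 0, -0.2, 0, 0, 0], [0.8, 0, -0.2, 0, 0, 0], [0.8, 0, 0, 0, 0, 0], [0.8, 0, 0, 0, 0, 0], [0.8, 0, 0, 0, 0, 0]],
  ],
)

```text
clock: 29.2
tcp_pos: [0.5033, 0.3738, 0.2349]
tool_rot: [-0.0, 0.747, 0.664, 0.0]
contact_force: [1.3, -0.9, -0.0]
gripper_width: 0.0653
gripper_force: 0.0
```

>>> play_rows(
  targets=[
    [[0.8, 0, 0, 0, 0, 0], [0.4, 0, 0, 0, 0, 0], [0, 0, 0, 0, 0, 0], [0, 0, 0, 0, 0, 0]],
  ],
)

```text
clock: 29.6
tcp_pos: [0.5103, 0.4311, 0.2343]
tool_rot: [0.0, 0.747, 0.664, -0.001]
contact_force: [-0.3, -0.1, -0.1]
gripper_width: 0.065
gripper_force: 0.0
```

Run:
```python
from h import *
a,K,C=snap('top','t8'); b,_,_=snap('side','s8')
print(proj(K,C,[[.4805,.1727,.103],[.4737,.0955,.099],[.4673,.0183,.095],[.4603,-.0588,.099]])-[210,200])
K,C=cam('side');print(proj(K,C,[[.4805,.1727,.103],[.4737,.0955,.099],[.4673,.0183,.095],[.4603,-.0588,.099]])-[240,130])
cv2.imwrite('pics/c8.png',np.hstack([cv2.resize(a[200:320,210:390],(400,267),interpolation=2),cv2.resize(b[130:310,240:400],(300,267),interpolation=2)]))
print(arm.read_state()['clock'])
```

```text
[[ 33.4372  69.8562]
 [ 71.9988  72.0126]
 [110.2257  73.9488]
 [149.1851  76.5863]]
[[ 61.2493  99.3536]
 [ 82.3737  78.0736]
 [100.0925  59.9686]
 [116.1477  41.2756]]
29.7
```

View pics/c8.png

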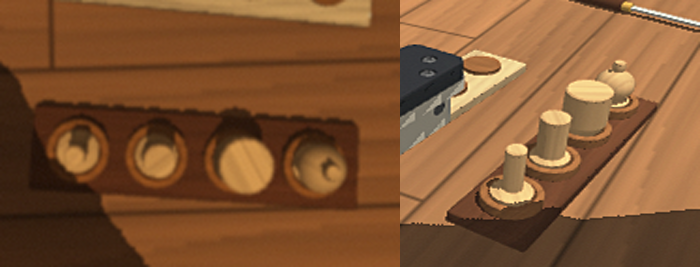

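View pics/s8.png

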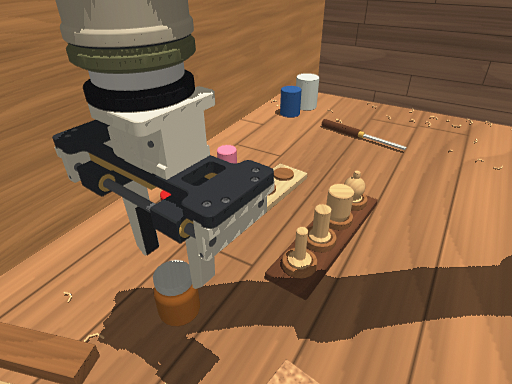

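All four pieces stand upright in the right cups. In the crop their tops are at (77,155), (157,160), (247,166) and (329,171), within about 1.5 native px of predicted seated tops. The jar is where it started, with the gripper clear above it.

```bash
python3 -c "
from workcell import arm
print(arm.hand_in())"
```

```text
the job is handed in; nothing more can be done
None
```

All four pieces stand upright and seated in the mirrored cups (ball far right, then drum, post, rod far left), the jar was not touched, and I handed the job in at about 30 s; no verdict came back.

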